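Set a painted block sign up on the stall's swivel easel

ROBOT

A 7-joint arm with a two-finger parallel gripper is mounted at the origin on the work surface. World frame = base frame: x ahead of the robot, y to its left, z up, the work surface at z = 0. Lengths are in m, angles in rad, forces in N, time in s.
With the tool pointing down it reaches from about 0.425 to 0.8 m from the base axis. Payload 8.3 kg.
Tool frame: the origin (TCP) lies at the very end of the fingers, on their centre line; the grasp point (between the pads) lies 19 mm behind it; z points along the fingers, y is the direction in which the jaws open and shut (so a half turn about z gives the same grasp; the last joint's range is limited). The gripper opens to 85 mm and grips with 20 to 120 N. Pads are 22 mm wide; open, the fingers measure 114 mm over their backs; the gripper's body (76 mm by 85 mm) begins 54 mm behind the grasp point. The pads swing forward as they close: fully open they stand 13 mm farther back than shut.
Start: joints at [1.256, 0.383, 0.016, 1.37, -0.006, 1.388, -0.046], TCP at [0.156, -0.605, 0.231] pointing down, gripper open.
Joint ranges: [-2.95, 2.95], [-0.25, 2.06], [-1.52, 1.56], [0.18, 2.33], [-1.44, 4.58], [0.02, 2.06], [-3.01, 3.01]. Speed limits (rad/s): [2.39, 2.39, 3.01, 3.01, 3.14, 3.14, 3.14].

INTERFACE

Orientations are given as a unit quaternion [x, y, z, w].
In Python, from station import robot gives the robot as it stands. The module is installed in compiled form; this text tells all that it offers.
- The arm moves only by the tool apply_moves, never from a script. Its arguments are lists of equal length, an entry for each row: "slide": the shift along the tool's x, y, z in mm, a list of three; "twist": the turn about the tool's z in degrees. A call has 1 to 12 rows; each row shifts and turns the commanded pose from where the row before left it, along the tool's axes as they then stand; what a row does not reach is not made up. A row lasts 1/12 s, in which the tool goes at most 41.7 mm and 7.16 degrees, less where a joint would pass 70% of its speed; a pose out of reach is approached as far as the arm can. A call with a gripper value outside its range is refused whole. "hand" is the closure in counts, from 0 (fully open) to 255 (shut), set as the call begins (left out, the last holds). The fingers move at their own pace and stop on an object; the grip force is fixed at half the most. Time passes only in rows, so rows that do not move let the fingers close. It gives the time, the measured TCP pose, the force and the opening at its end, in the units of the state.
- robot.sense(): the state, without advancing time (a new reading comes with each control period).
- robot.get_image(name): name is "side" or "top" or "wrist"; returns a dict with "pixels" (480x640x3 uint8, red, green, blue), "range_z" (480x640 float32, m along the optical axis (not along the pixel's ray), 0 where there is no reading), "fovy" (degrees; the focal length in pixels is half the picture's height over the tangent of half this angle, whatever the lens; pixels are square), "cx", "cy" (the principal point, pixels), "k1" (the pictures are not rectified: a ray, as slopes to the right and down, at radius r is drawn at 1 + k1 r^2 times it, then the intrinsics apply), "T" (4x4, takes a point from camera to world coordinates). Camera axes: x right, y down, z forward; pixel columns grow to the right and rows downward; lengths in m; the calibration is good to about 2 mm. A picture is of the moment at which its call begins.
- robot.close_job(): hands the job in, once; it reports no verdict.
Trained networks look in the newest picture that a camera, given by its name, has taken for a name from the list of things; names that differ only in an ending like _2 or _b are one class to them, and where a whole thing is asked for, a point or a joint stands for the part that bears it (a point fixed in the world has none). Each returns a list of dicts, best first, with "conf" (0 to 1); they miss things now and then, are a little off and sometimes report something else, mostly with a low value. They report only what shows in the picture. A call takes as long as a camera call. They do not tell look-alikes from the thing itself.
- robot.masks_of(camera, target): "pixels" (480x640 bool, what is visible of it) and "pixel" ([row, column] in pixels, amid what is visible of it).
The state is a dict: "time_s": time; "joint_positions": joint angles; "dq": joint speeds; "tau": joint torques, N m; "ee_pos": TCP position; "eef_rot": TCP orientation; "contact_force": force on the tool from outside, world axes, zero at the start; "torque": the same for the moment, N m; "width": finger opening in m.
Only numpy, scipy, OpenCV 4.12 (cv2) and the standard library are available. Lean on these libraries where they do the work, as an engineer would, in place of code of your own. Each camera call takes 0.05 s, during which the arm holds its last target. There are 200 camera calls.

TASK

Lay the red heart block gently on the lowered board of the tabletop easel, heart face up, its length running straight up the slope, fully on the board with its lower end close to the ledge, and let go of it. Then turn the easel so that its black pointer points at the orange dot, and raise the board to 60 degrees from the table, with the block resting on the ledge. Leave everything else on the table where it stands.

Things in the scene. Friction and masses are not known exactly. Their poses are not given: they have to be found in the camera images.
- heart_block: The heart block: pine block sign 120 x 62 x 30 mm, red painted top face with a cream heart, lying flat on the table, about 0.13 kg. Origin: centre of its underside; x along its 120 mm length, y across its 62 mm width, z out of the painted face. Gripped across its 62 mm width.
- base: Fixed plywood disc of the easel, 320 mm across, 18 mm thick, flat on the table. Origin: centre of its underside; the swivel axis is the vertical through it.
- turntable (a joint): Swivel of the easel on its base (rad), counter-clockwise from above positive, range -1.4 to 1.4. It stays where it is left; turning it takes about 0.3 N m.
- pivot (a point): Point on the swivel axis at the top of the base disc (18 mm up), turning with the turntable: its x axis points along the black pointer (a flat black bar at the foot of the easel that reaches 122 mm out from the axis, just over the base), the way the board faces.
- board (a joint): Tilt of the easel board (rad): 0 level, 1.047 is 60 degrees from the table; range 0 to 1.35. It starts at 10 to 20 degrees. A stiff hinge holds it where it is left (friction 0.8 N m; about 6 N at the bar raises it). The hinge is level, 60 mm from the swivel axis on the pointer's side, 70 mm above the table. Beside the board a steel arc has an orange mark that the board's edge covers at 60 degrees.
- ledge (a point): Fixed in the tilting pine board (130 mm wide, 155 long, 10 thick): mid-width point where its face meets its ledge. z: out of the face; x: down the slope to the ledge; y: across, along the hinge. The board lies at x = -155 mm to 0; the dark ledge at x = 0 to 8 mm stands 28 mm out of the face. The tilt hinge line is parallel to y, 10 mm below this point (z = -10 mm).
- bar (a point): Middle of the easel's black round grip bar, 14 mm thick, 116 long, parallel to the hinge, on two rods (52 mm either side) beyond the board's upper edge: 215 mm from the hinge, with a 53 mm gap between bar and board. Pinch it from above, one finger in the gap, to swivel and tilt the board; it can roll between the fingers. Swivelling is easier while the board is low (longer lever).
- orange_dot: Orange dot, 24 mm across, 2 mm thick, fixed on the base disc near its rim, 129 to 143 mm from the swivel axis: shows where the pointer must point. Origin: centre of its underside.
- blue_dot: Blue dot of the same size on the same rim: not the one wanted.
- moon_block: Bystander: block sign of the same size as the heart block, blue face with a cream disc. Origin: centre of its underside.
- red_bottle: Bystander: upright red paint bottle, 44 mm across, 130 mm tall. Origin: centre of its underside.
- yellow_bottle: Bystander: upright yellow paint bottle, 44 mm across, 130 mm tall. Origin: centre of its underside.
- pail: Bystander: open galvanised pail, 124 mm across the rim, 110 mm tall. Origin: centre of its underside.
- brush_jar: Bystander: glass jar 68 mm across, 90 mm tall, with brushes standing up to 175 mm. Origin: centre of its underside.
- paint_pot: Bystander: green paint pot with white lid, 54 mm across, 55 mm tall. Origin: centre of its underside.
- flat_brush: Bystander: orange-handled brush, 170 mm long, lying on the table. Origin: middle of its length, underside.
Not all that is in view belongs to the job. Leave any green or pink look-alike of the heart_block alone.

How it is judged:
By the outcome, as a careful person would: the job done as asked, in the order asked, and still so for the second after the job is handed in, with the robot touching nothing.
It also fails if it takes over 61 s, if anything falls off the work surface, if the arm or the gripper's body presses on something with over 40 N, if the wrist force passes 120 N, or if a joint passes its speed limit or range.

## Working session

There is one attempt and no reset: what is moved stays moved. The work goes in short steps, Python scripts to look and compute and a tool call to move; the robot and the scene stay as the last step left them, time stands still between calls to the robot, and variables do not carry over. Pictures are saved under pics/ and viewed, about 8 in all and at most 12, crops included, and the job is handed in when it is done.

Besides the shell and the picture viewer there is one more tool, called as name([rows], argument=value, ...), one row to a line, values as JSON. apply_moves: Moves the arm, as the interface text tells. Its arguments: {"type":"object","properties":{"slide":{"type":"array"},"twist":{"type":"array"},"hand":{"type":"number"}},"required":["slide","twist"]}

```bash
mkdir -p pics; cat > h.py <<'E'
import numpy as np, cv2
from station import robot
def cam(n):
    im=robot.get_image(n); f=240/np.tan(np.radians(im["fovy"])/2)
    v,u=np.mgrid[0:480,0:640].astype(np.float64)
    K=np.array([[f,0,im["cx"]],[0,f,im["cy"]],[0,0,1]])
    p=cv2.undistortPoints(np.stack([u.ravel(),v.ravel()],1)[:,None],K,np.array([im["k1"],0,0,0,0.])).reshape(480,640,2)
    z=im["range_z"]; c=np.dstack([p*z[...,None],z])
    im["P"]=c@im["T"][:3,:3].T+im["T"][:3,3]; im["ok"]=z>0; im["K"]=K
    return im
def save(im,name,crop=None,s=1):
    a=im["pixels"][...,::-1]
    if crop: a=a[crop[0]:crop[1],crop[2]:crop[3]]
    cv2.imwrite("pics/"+name,cv2.resize(a,None,fx=s,fy=s,interpolation=cv2.INTER_CUBIC))
def proj(im,X):
    Ti=np.linalg.inv(im["T"]); r=cv2.Rodrigues(Ti[:3,:3])[0]
    return cv2.projectPoints(np.float64(X).reshape(-1,1,3),r,Ti[:3,3],im["K"],np.array([im["k1"],0,0,0,0.]))[0].reshape(-1,2)
E
cat > a.py <<'E'
from h import *
for c in ["top","side"]:
    im=cam(c); save(im,c+"1.png"); np.savez(c+"1.npz",P=im["P"],px=im["pixels"],ok=im["ok"]); print(c,im["T"][:3,3].round(3),im["fovy"])
    for t in ["heart_block","orange_dot","blue_dot","bar","ledge","pivot","base","moon_block","red_bottle","yellow_bottle","pail","brush_jar","paint_pot","flat_brush"]:
        for d in robot.masks_of(c,t)[:3]:
            m=d["pixels"]&im["ok"]
            if m.sum()<3: continue
            print(t,round(d["conf"],2),d["pixel"],m.sum(),np.median(im["P"][m],0).round(3),im["P"][m].min(0).round(3),im["P"][m].max(0).round(3))
print(robot.sense())
E
python3 a.py
```

```text
top [ 0.413 -0.045  1.207] 53.64888303694742
heart_block 0.97 [280.5, 428.3] 1239 [ 0.446 -0.32   0.029] [ 0.384 -0.37  -0.005] [ 0.507 -0.281  0.037]
heart_block 0.96 [290.6, 489.9] 1284 [ 0.418 -0.475  0.029] [ 0.374 -0.557 -0.007] [ 0.464 -0.415  0.036]
heart_block 0.58 [351.0, 421.9] 1274 [ 0.271 -0.304  0.029] [ 0.233 -0.368 -0.005] [ 0.311 -0.242  0.037]
orange_dot 0.37 [157.6, 306.0] 61 [ 0.757 -0.01   0.019] [ 0.745 -0.021  0.014] [ 0.768 -0.     0.025]
blue_dot 0.52 [157.9, 262.7] 79 [0.75  0.114 0.018] [0.738 0.103 0.012] [0.763 0.127 0.025]
bar 0.75 [202.2, 281.5] 4338 [0.616 0.044 0.102] [ 0.475 -0.029  0.012] [0.741 0.133 0.141]
ledge 0.92 [203.6, 283.3] 4191 [0.617 0.044 0.102] [ 0.477 -0.029  0.015] [0.718 0.118 0.141]
pivot 0.86 [204.9, 282.5] 4914 [0.622 0.043 0.099] [ 0.475 -0.039  0.012] [0.755 0.143 0.144]
base 0.95 [203.2, 281.5] 11858 [0.621 0.04  0.019] [ 0.475 -0.114 -0.007] [0.793 0.203 0.144]
base 0.62 [206.0, 281.4] 5013 [0.622 0.044 0.099] [ 0.475 -0.036  0.011] [0.755 0.15  0.144]
moon_block 0.83 [271.7, 182.4] 1266 [0.454 0.298 0.028] [ 0.396  0.268 -0.0
[... 2559 characters left out ...]
int_positions': array([ 1.25609046,  0.38336984,  0.01641722,  1.37007529, -0.00632724,
        1.38816517, -0.04655792]), 'dq': array([-1.94045970e-03,  7.84204592e-04,  1.99137172e-03,  1.43502657e-05,
       -8.91515265e-05,  1.94128662e-03, -2.15377532e-03]), 'tau': array([ 2.73036976e-04, -6.27335358e+01,  8.43190737e-01, -3.72077358e+01,
        1.66118075e-02,  2.89734191e-03,  2.18926743e-05]), 'ee_pos': array([ 0.15576845, -0.60528426,  0.2313095 ]), 'eef_rot': array([9.92086732e-01, 1.25554427e-01, 4.29224380e-05, 9.06018072e-06]), 'contact_force': array([ 0.29250077,  0.71337932, -0.12088409]), 'torque': array([ 0.00752875,  0.02683059, -0.03462999]), 'width': 0.08537950155520087}
```

View pics/top1.png

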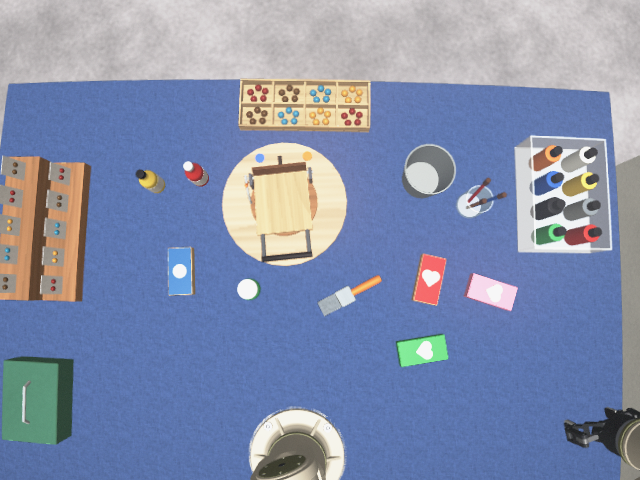

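```bash
cat > b.py <<'E'
from h import *
d=np.load("top1.npz"); P,px=d["P"],d["px"]
a=px[240:400,380:560,::-1]; cv2.imwrite("pics/crop1.png",cv2.resize(a,None,fx=3,fy=3,interpolation=cv2.INTER_CUBIC))
hsv=cv2.cvtColor(px,cv2.COLOR_RGB2HSV)
def rect(p,n):
    r=cv2.minAreaRect((p[:,:2]*1000).astype(np.float32)); print(n,len(p),np.median(p,0).round(4),"rect",np.round(r[0],1),np.round(r[1],1),round(r[2],1))
for (r,c) in [(280,428),(290,490),(351,422)]:
    print(px[r-12:r+13:6,c-12:c+13:6].reshape(-1,3)[::3].tolist())
    s=np.zeros(px.shape[:2],bool); s[r-45:r+45,c-45:c+45]=1
    m=s&(P[...,2]>.022)&(P[...,2]<.04)&(np.hypot(P[...,0]-P[r,c,0],P[...,1]-P[r,c,1])<.075); rect(P[m],(r,c))
# dots by colour
R=np.hypot(P[...,0]-.633,P[...,1]-.045)
h,sat,v=hsv[...,0],hsv[...,1],hsv[...,2]
ring=(R>.1)&(R<.16)&(P[...,2]>.01)&(P[...,2]<.03)
for n,mm in [("orange",ring&(h>5)&(h<16)&(sat>190)),("blue",ring&(h>95)&(h<125)&(sat>120))]:
    k,l,st,ce=cv2.connectedComponentsWithStats(mm.astype(np.uint8))
    for i in range(1,k):
        if st[i,4]>20: rect(P[l==i],(n,ce[i].round(0).tolist()))
# base disc edge circle fit
m=(P[...,2]>.012)&(P[...,2]<.024)&(np.hypot(P[...,0]-.633,P[...,1]-.045)<.18)
ct=cv2.minEnclosingCircle((P[m][:,:2]*1000).astype(np.float32)); print("base",ct)
m=(P[...,2]>.03)&(np.hypot(P[...,0]-.633,P[...,1]-.045)<.19); 
dark=m&(v<70); rect(P[dark],"dark")
k,l,st,ce=cv2.connectedComponentsWithStats(((v<80)&(np.hypot(P[...,0]-.633,P[...,1]-.045)<.19)).astype(np.uint8))
for i in range(1,k):
    if st[i,4]>15: rect(P[l==i],("dk",ce[i].round(0).tolist()))
board=m&(sat>60)&(v>120); q=P[board]; 
A=np.c_[q[:,:2],np.ones(len(q))]; 
for _ in range(5):
    co=np.linalg.lstsq(A,q[:,2],rcond=None)[0]; e=np.abs(A@co-q[:,2]); k=e<.004; A,q=A[k],q[k]
n=np.array([-co[0],-co[1],1]); print("board plane",co,"tilt",np.degrees(np.arctan(np.hypot(*co[:2]))),"downdir",np.degrees(np.arctan2(-co[1],-co[0])),len(q)); rect(q,"board")
E
python3 b.py
```

```text
[[103, 124, 182], [246, 105, 108], [247, 239, 234], [246, 112, 113], [247, 247, 247], [230, 155, 125], [246, 105, 106], [246, 106, 106], [133, 132, 179]]
(280, 428) 1170 [ 0.4459 -0.3219  0.0289] rect [ 446.5 -322.5] [ 61.9 120.7] 78.1
[[247, 217, 236], [108, 126, 184], [247, 217, 236], [247, 216, 235], [247, 247, 247], [247, 218, 237], [247, 247, 247], [232, 156, 184], [247, 215, 235]]
(290, 490) 1174 [ 0.4166 -0.4781  0.0288] rect [ 416.9 -480.5] [123.2  62.8] 72.4
[[49, 100, 60], [128, 233, 149], [131, 236, 153], [126, 233, 148], [247, 247, 247], [130, 235, 152], [247, 247, 247], [130, 235, 151], [94, 120, 179]]
(351, 422) 1215 [ 0.2705 -0.3041  0.0289] rect [ 269.7 -305.4] [ 62.8 122.7] 10.2
('blue', [259.0, 158.0]) 50 [0.7505 0.1126 0.0186] rect [750.5 112.9] [18.9 19.3] 57.4
base ((634.2992553710938, 46.27052307128906), 160.79269409179688)
dark 98 [0.4877 0.0471 0.1357] rect [489.7  26.6] [ 11.1 110.3] 7.6
('dk', [282.0, 256.0]) 154 [0.4873 0.0445 0.1358] rect [489.3  27.5] [ 11.1 112.1] 7.4
board plane [-0.24289676  0.00072488  0.24812256] tilt 13.652621158424456 downdir -0.17098918537501873 1618
board 1618 [0.6406 0.0611 0.0926] rect [589.6  39.3] [218.2 133.3] 6.7
```

View pics/side1.png

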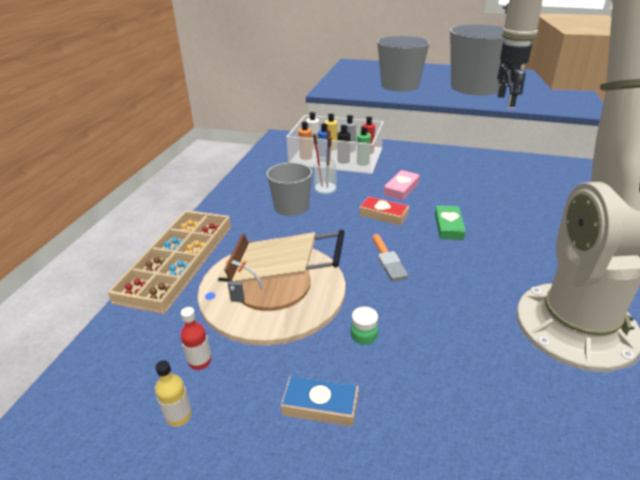

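Red heart is at px (428,280); the pink block (490,291) and the green one (422,351) are look-alikes, and the moon is at (180,271). The orange dot is at (307,156), blue at (259,158), and the pointer tip near (280,160). I'll confirm the heart in the crop while moving above it.

View pics/crop1.png

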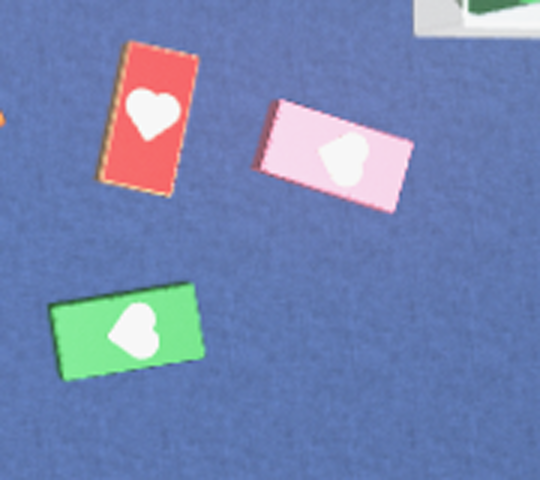

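apply_moves([
  [35,-20,0],
  [35,-20,0],
  [35,-20,0],
  [35,-20,0],
  [35,-20,0],
  [35,-20,0],
  [35,-20,0],
  [35,-20,0],
  [36,-21,0],
  [36,-21,0],
  [0,0,0],
  [0,0,0],
], twist=[0,0,0,0,0,0,0,0,0,0,6.6,6.6], hand=0)

```text
time_s: 2.5
ee_pos: [0.4488, -0.3186, 0.2314]
eef_rot: [1.0, 0.012, 0.0, -0.0]
contact_force: [-1.1, -1.4, -0.4]
width: 0.0855
```

The crop confirms it: the red block with the cream heart is at crop px (148,118), its lobes towards world +x. I'll look with the wrist camera now and measure numerically.

```bash
cat > c.py <<'E'
from h import *
im=cam("wrist"); s=robot.sense(); P,px=im["P"],im["pixels"]; print(im["T"].round(3),s["joint_positions"].round(3),s["ee_pos"].round(4))
hsv=cv2.cvtColor(px,cv2.COLOR_RGB2HSV); 
for d in robot.masks_of("wrist","heart_block")[:3]:
    m=d["pixels"]&im["ok"]; c=px[m]; print(d["conf"],d["pixel"],np.median(c,0))
    if np.median(c,0)[0]>150 and np.median(c,0)[1]<150:
        q=P[m&(P[...,2]>.022)]; r=cv2.minAreaRect((q[:,:2]*1000).astype(np.float32)); print(r,np.median(q,0))
save(im,"w1.png")
E
python3 c.py
```

```text
[[ 0.023 -0.954 -0.3    0.525]
 [-1.    -0.022 -0.007 -0.317]
 [-0.     0.3   -0.954  0.375]
 [ 0.     0.     0.     1.   ]] [ 0.733  0.231 -0.202  1.572  0.047  1.343 -1.035] [ 0.4475 -0.3204  0.2313]
0.94 [208.0, 327.3] [254. 107. 104.]
((444.1936340332031, -322.7545166015625), (62.46513366699219, 120.11121368408203), 78.24882507324219) [ 0.44914013 -0.32283614  0.03061977]
0.78 [364.5, 304.9] [ 91. 230. 121.]
0.69 [237.5, 484.4] [255. 215. 239.]
```

apply_moves([
  [5.5,-38.5,0],
  [5.5,-38.5,0],
  [5.5,-38.5,0],
  [5.5,-38.5,0],
  [5.5,-38.5,0],
  [5.5,-38.5,0],
  [5.5,-38.5,0],
  [5.5,-38.5,0],
  [5.5,-38.5,0],
  [0,0,0],
  [0,0,0],
], twist=[0,0,0,0,0,0,0,0,0,-6,0], hand=255)

```text
time_s: 3.52
ee_pos: [0.4884, 0.0279, 0.2316]
eef_rot: [0.998, 0.07, 0.0, -0.0]
contact_force: [0.9, -0.2, 0.6]
width: 0.0003
```

```bash
cat > d.py <<'E'
from h import *
im=cam("wrist"); s=robot.sense(); P,px=im["P"],im["pixels"]; print(s["ee_pos"].round(4),s["eef_rot"].round(4),s["contact_force"].round(1),s["width"])
save(im,"w2.png"); np.savez("w2.npz",P=P,px=px,ok=im["ok"])
for t in ["bar","ledge","pivot","orange_dot"]:
    for d in robot.masks_of("wrist",t)[:2]: print(t,d["conf"],d["pixel"])
hsv=cv2.cvtColor(px,cv2.COLOR_RGB2HSV)
k,l,st,ce=cv2.connectedComponentsWithStats(((hsv[...,2]<75)&im["ok"]&(P[...,0]>.4)).astype(np.uint8))
for i in range(1,k):
    if st[i,4]>150:
        q=P[l==i]; r=cv2.minAreaRect((q[:,:2]*1000).astype(np.float32)); print(st[i],np.round(r[0],1),np.round(r[1],1),round(r[2],1),q.min(0).round(3),q.max(0).round(3))
E
python3 d.py
```

```text
[0.4884 0.0257 0.2314] [9.979e-01 6.500e-02 1.000e-04 2.000e-04] [-0.1 -0.4 -0.3] 0.0001636052735806473
bar 0.82 [91.5, 327.2]
ledge 0.85 [91.2, 327.6]
pivot 0.97 [89.1, 324.4]
[ 232  229  180   23 3476] [488.3  28.7] [ 13.2 115.3] 7.6 [ 0.474 -0.029  0.129] [0.501 0.086 0.14 ]
[318 295  10  46 434] [498.5  29.5] [1.9 3.3] 2.1 [0.498 0.028 0.237] [0.499 0.031 0.271]
[286 307  19  18 290] [493.9  38.1] [3.8 8.1] 37.1 [0.492 0.036 0.239] [0.498 0.042 0.258]
[341 307  20  18 293] [496.3  19.8] [8.4 3.8] 67.3 [0.495 0.016 0.238] [0.5   0.023 0.258]
[   14   326   619   154 52715] [492.2  28.6] [ 33. 124.] 8.1 [ 0.474 -0.032  0.252] [0.51  0.091 0.328]
```

View pics/w2.png

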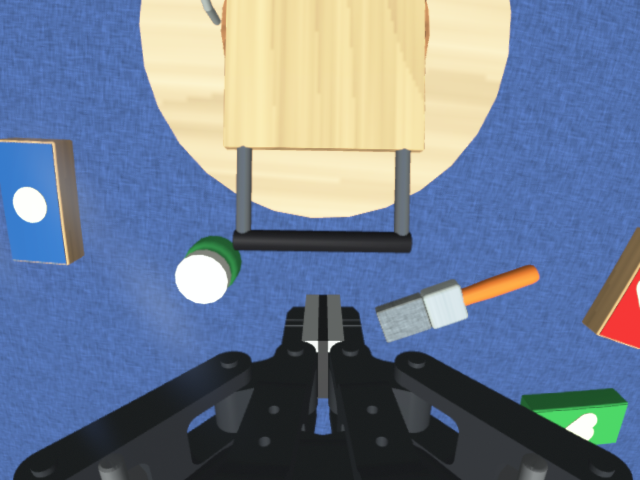

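```bash
cat > e.py <<'E'
from h import *
d=np.load("w2.npz"); P,px=d["P"],d["px"]
q=P[20:140,240:410].reshape(-1,3)
for _ in range(4):
    c=q.mean(0); n=np.linalg.svd(q-c,full_matrices=False)[2][2]; n*=np.sign(n[2]); q=q[np.abs((q-c)@n)<.004]
print("tilt",np.degrees(np.arccos(n[2])),"yaw",np.degrees(np.arctan2(n[1],n[0])),c,len(q))
p=np.array([.6343,.0463,0]); u=np.array([np.cos(np.radians(7.6)),np.sin(np.radians(7.6)),0]); h=p+.06*u; h[2]=.07
print("face above hinge",(c-h)@n)
m=(P[...,2]>.06)&(P[...,2]<.2)&(px[...,0]>180); m[230:]=0; r=cv2.minAreaRect((P[m][:,:2]*1000).astype(np.float32)); print("board rect",r)
E
python3 e.py
```

```text
tilt 16.53342249354841 yaw 7.242493359967799 [0.59128414 0.0412642  0.10829219] 7205
face above hinge 0.007310597852356377
board rect ((579.3746948242188, 46.06660079956055), (119.9560775756836, 144.86636352539062), 8.049090385437012)
```

apply_moves([
  [0,0,28],
  [0,0,28],
  [0,0,28],
  [-1,0,9],
  [-1,0,9],
  [-1,0,8],
  [-1,0,8],
  [-1,0,8],
  [-1,0,8],
  [-1,0,8],
  [-1,0,6],
  [0,0,0],
], twist=[0,0,0,0,0,0,0,0,0,0,0,0])

```text
time_s: 4.77
ee_pos: [0.4804, 0.0247, 0.0824]
eef_rot: [0.998, 0.063, -0.0, -0.0]
contact_force: [-0.2, -0.5, 0.0]
width: -0.0002
```

apply_moves([
  [0,0,-30],
  [0,0,-40],
  [0,0,-40],
  [0,0,-40],
  [0,0,0],
], twist=[0,0,0,0,0])

```text
time_s: 5.18
ee_pos: [0.484, 0.0256, 0.2416]
eef_rot: [0.998, 0.063, 0.006, 0.0]
contact_force: [1.6, 0.8, 1.1]
width: -0.0002
```

```bash
sed -i 's/"w2/"w3/g; /robot.masks_of/d; /for t in/d' d.py; sed -i 's/"w2/"w3/; /board rect/d' e.py; python3 d.py; python3 e.py
```

```text
[0.4829 0.0253 0.2379] [9.98e-01 6.33e-02 4.30e-03 2.00e-04] [ 0.3  0.2 -0.6] -8.89083981068731e-05
[ 249  216  142   16 2151] [479.4  27.3] [ 12.3 114.6] 7.1 [ 0.467 -0.03   0.074] [0.492 0.084 0.085]
[318 295  10  46 437] [493.8  27. ] [2.  3.3] 2.4 [0.493 0.025 0.247] [0.495 0.029 0.28 ]
[286 307  19  18 294] [489.3  35.9] [3.8 8.2] 35.7 [0.487 0.034 0.248] [0.493 0.04  0.269]
[341 307  20  18 296] [491.8  17.5] [8.1 3.8] 68.2 [0.491 0.013 0.248] [0.495 0.021 0.269]
[   13   326   620   154 52762] [487.2  26.5] [ 32.1 125.2] 6.4 [ 0.469 -0.035  0.262] [0.505 0.089 0.338]
tilt 0.36596462094077886 yaw -30.558401627824747 [0.59008401 0.03744361 0.08041177] 16545
face above hinge 0.009895781431552442
```

apply_moves([
  [-9,37.8,0],
  [-9,37.8,0],
  [-9,37.8,0],
  [-9,37.8,0],
  [-9,37.8,0],
  [-9,37.8,0],
  [-9,37.8,0],
  [-9,37.8,0],
  [-9,37.8,0],
  [0,0,0],
  [0,0,0],
  [0,0,0],
], twist=[0,0,0,0,0,0,0,0,0,6.4,6.4,6.2], hand=0)

```text
time_s: 6.23
ee_pos: [0.4421, -0.3236, 0.2317]
eef_rot: [0.994, -0.106, -0.001, -0.001]
contact_force: [0.4, -0.5, 1.1]
width: 0.0855
```

```bash
python3 c.py
```

```text
[[-0.211 -0.931 -0.296  0.517]
 [-0.977  0.201  0.065 -0.34 ]
 [-0.001  0.303 -0.953  0.374]
 [ 0.     0.     0.     1.   ]] [ 0.71   0.225 -0.163  1.577  0.037  1.345 -1.248] [ 0.4424 -0.3231  0.2318]
0.9 [358.7, 339.2] [ 92. 230. 122.]
0.67 [198.2, 321.6] [255. 110. 106.]
((444.05047607421875, -322.4736022949219), (62.31768035888672, 120.71711730957031), 78.14612579345703) [ 0.44927846 -0.32332993  0.03060874]
0.63 [196.7, 490.5] [255. 216. 240.]
```

apply_moves([
  [2,0,38],
  [0,0,38],
  [0,0,38],
  [0,0,38],
  [0,0,38],
  [0,0,20],
  [0,0,12],
  [0,0,7],
  [0,0,0],
], twist=[0,0,0,0,0,0,0,0,0])

```text
time_s: 7.08
ee_pos: [0.4445, -0.3231, 0.0034]
eef_rot: [0.995, -0.102, -0.001, -0.001]
contact_force: [-0.8, -0.4, 0.1]
width: 0.0855
```

apply_moves([
  [0,0,0],
  [0,0,0],
  [0,0,0],
  [0,0,0],
  [0,0,0],
  [0,0,0],
], twist=[0,0,0,0,0,0], hand=255)

```text
time_s: 7.58
ee_pos: [0.4462, -0.3244, 0.0065]
eef_rot: [0.995, -0.102, 0.002, 0.001]
contact_force: [-0.4, 0.1, 6.6]
width: 0.0607
```

apply_moves([
  [0,0,-15],
  [0,0,-36],
  [0,0,-36],
  [0,0,-36],
  [0,0,-36],
  [9.5,-36.3,0],
  [9.5,-36.3,0],
  [9.5,-36.3,0],
  [9.5,-36.3,0],
  [9.5,-36.3,0],
  [9.5,-36.3,0],
  [9.5,-36.3,0],
], twist=[0,0,0,0,0,0,0,0,0,0,0,0])

```text
time_s: 8.58
ee_pos: [0.5624, -0.0868, 0.1643]
eef_rot: [0.995, -0.103, 0.001, 0.0]
contact_force: [0.4, -0.2, -2.0]
width: 0.0604
```

apply_moves([
  [9.5,-36.3,0],
  [9.5,-36.3,0],
  [9.5,-36.3,0],
  [9.5,-36.3,0],
  [0,0,0],
  [0,0,0],
  [0,0,0],
  [0,0,0],
  [0,0,0],
  [0,0,0],
  [0,0,0],
  [0,0,0],
], twist=[0,0,0,0,-7.1,-7.1,-7.1,-7.1,-7.1,-7.1,-7.1,-7.1])

```text
time_s: 9.58
ee_pos: [0.6286, 0.0458, 0.164]
eef_rot: [0.923, 0.386, 0.0, 0.0]
contact_force: [0.3, 0.3, -1.9]
width: 0.0603
```

apply_moves([
  [0,0,0],
  [0,0,0],
  [0,0,0],
  [0,0,0],
  [0,0,0],
  [0,0,0],
  [0,0,0],
  [0,0,0],
  [0,0,0],
  [0,0,0],
  [0,0,0],
  [0,0,0],
], twist=[-7.1,-7.1,-7.1,-7.1,-7.1,-7.1,-7.1,-7.1,-7.1,-7.1,-7.1,-7.1])

```text
time_s: 10.58
ee_pos: [0.6287, 0.0456, 0.164]
eef_rot: [0.418, 0.908, -0.0, 0.001]
contact_force: [-0.0, -0.4, -1.8]
width: 0.0607
```

apply_moves([
  [0,0,0],
  [0,0,0],
  [0,0,0],
  [0,0,0],
  [0,0,0],
  [0,0,0],
  [0,0,0],
  [0,0,0],
  [0,0,0],
], twist=[-7.1,-7.1,-7.1,-7.1,-7.1,-7.1,-7.1,-7.1,0])

```text
time_s: 11.33
ee_pos: [0.6287, 0.0454, 0.1637]
eef_rot: [-0.064, 0.998, -0.0, 0.0]
contact_force: [-0.2, 0.4, -1.2]
width: 0.0605
```

```bash
cat > f.py <<'E'
from h import *
s=robot.sense(); print(s["ee_pos"].round(4),s["eef_rot"].round(4),s["contact_force"].round(1),s["width"],s["joint_positions"].round(2))
a=cam("wrist"); b=cam("top"); c=cam("side")
for n,im in [("w",a),("t",b),("s",c)]: np.savez(n+"4.npz",P=im["P"],px=im["pixels"],ok=im["ok"])
A=a["pixels"][::1,::1,::-1]; B=cv2.resize(c["pixels"][200:320,160:400,::-1],(640,320),interpolation=cv2.INTER_CUBIC)
cv2.imwrite("pics/w4.png",cv2.resize(np.vstack([A,B]),None,fx=.74,fy=.74))
h=cv2.cvtColor(a["pixels"],cv2.COLOR_RGB2HSV); P=a["P"]
m=(h[...,1]>110)&((h[...,0]<6)|(h[...,0]>172))&(h[...,2]>170)&(P[...,2]>.1)&a["ok"]
m=cv2.morphologyEx(m.astype(np.uint8),cv2.MORPH_OPEN,np.ones((3,3)))>0
q=P[m]; r=cv2.minAreaRect((q[:,:2]*1000).astype(np.float32)); print("block",m.sum(),r,np.median(q,0))
k,l,st,ce=cv2.connectedComponentsWithStats(((h[...,2]<130)&(h[...,2]>30)&(h[...,1]>90)&((h[...,0]<20)|(h[...,0]>170))&a["ok"]&(P[...,2]>.06)&(P[...,2]<.13)).astype(np.uint8))
for i in range(1,k):
    if st[i,4]>60:
        q=P[l==i]; r=cv2.minAreaRect((q[:,:2]*1000).astype(np.float32)); print("brown",st[i],np.round(r[0],1),np.round(r[1],1),round(r[2],1),q.min(0).round(3),q.max(0).round(3))
E
python3 f.py
```

```text
[0.6287 0.0454 0.1637] [-6.400e-02  9.979e-01 -3.000e-04  2.000e-04] [-0.2  0.4 -1.2] 0.06054101480643991 [ 0.54  0.64 -1.02  1.42  0.54  1.38  1.21]
block 31741 ((620.9183349609375, 44.43143844604492), (99.36861419677734, 58.401885986328125), 7.3722639083862305) [0.60115864 0.04263267 0.18746368]
brown [ 570  335   70   72 2406] [692.5 258.3] [25.7 42.3] 69.9 [0.674 0.245 0.062] [0.715 0.277 0.115]
brown [454 337  10  12  69] [656.4 124.3] [6.6 2.3] 0.5 [0.653 0.123 0.117] [0.66  0.125 0.129]
```

View pics/w4.png

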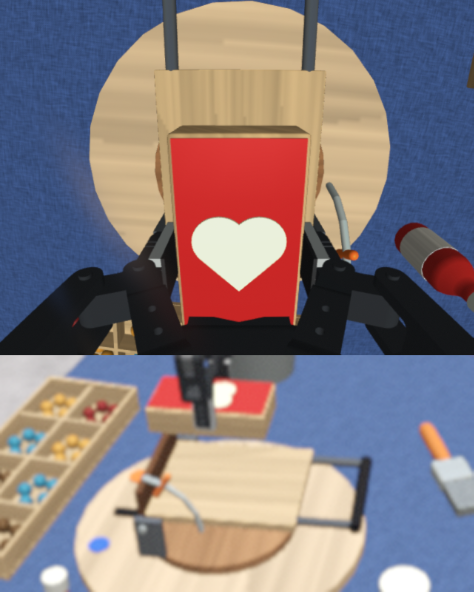

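Heart is now upright (lobes upslope), held level at the board's angle, underside 6 mm below the TCP. The side crop at the bottom shows the board nearly level. Next, check the ledge position from the first top image.

```bash
cat > g.py <<'E'
from h import *
u=np.array([np.cos(np.radians(7.3)),np.sin(np.radians(7.3))]); p=np.array([.6343,.0463])
for f in ["top1","t4","s4"]:
    d=np.load(f+".npz"); P,px=d["P"],d["px"]; h=cv2.cvtColor(px,cv2.COLOR_RGB2HSV)
    a=(P[...,:2]-p)@u; b=(P[...,:2]-p)@np.array([-u[1],u[0]])
    m=d["ok"]&(P[...,2]>.085)&(P[...,2]<.12)&(a>.03)&(a<.12)&(abs(b)<.08)&(h[...,2]<150)&(px[...,0]>px[...,2]+20)
    if m.sum(): print(f,m.sum(),"along",np.percentile(a[m],[2,10,50,90,98]).round(4),"across",np.percentile(b[m],[2,50,98]).round(4),"z",np.percentile(P[m][:,2],[2,50,98]).round(4))
# base disc centre: edge points fit
d=np.load("top1.npz"); P=d["P"]; m=d["ok"]&(abs(P[...,2]-.018)<.005)&(np.hypot(P[...,0]-.634,P[...,1]-.046)<.175)
c=cv2.findContours(cv2.morphologyEx(m.astype(np.uint8),cv2.MORPH_CLOSE,np.ones((9,9))),0,1)[0]; c=max(c,key=len)[:,0]
q=P[c[:,1],c[:,0],:2]
for _ in range(3):
    s=np.linalg.lstsq(np.c_[2*q,np.ones(len(q))],(q**2).sum(1),rcond=None)[0]; R=np.sqrt(s[2]+s[0]**2+s[1]**2); e=abs(np.hypot(*(q-s[:2]).T)-R); q=q[e<.006]
print("disc",s[:2],R,len(q))
E
python3 g.py
```

```text
top1 355 along [0.0632 0.0646 0.0681 0.0735 0.0751] across [-0.0617 -0.0032  0.0597] z [0.0856 0.1006 0.1079]
s4 233 along [0.0573 0.0578 0.0588 0.0623 0.0637] across [-0.0551  0.0053  0.0655] z [0.0853 0.0995 0.108 ]
disc [0.63295214 0.04570098] 0.1577636215929138 352
```

apply_moves([
  [5,0,0],
  [0,0,30],
  [0,0,24],
  [0,0,10],
  [0,0,4],
  [0,0,2],
  [0,0,1],
  [0,0,1],
  [0,0,1],
  [0,0,0],
], twist=[0,0,0,0,0,0,0,0,0,0])

```text
time_s: 12.32
ee_pos: [0.624, 0.0456, 0.0911]
eef_rot: [-0.061, 0.998, 0.0, 0.001]
contact_force: [1.3, -0.3, -1.7]
width: 0.0607
```

apply_moves([
  [0,0,1],
  [0,0,1],
  [0,0,1],
  [0,0,0],
], twist=[0,0,0,0])

```text
time_s: 12.65
ee_pos: [0.6235, 0.0454, 0.0871]
eef_rot: [-0.061, 0.998, 0.0, -0.0]
contact_force: [-0.3, 0.2, -2.8]
width: 0.0607
```

apply_moves([
  [0,0,1],
  [0,0,1],
  [0,0,0],
], twist=[0,0,0])

```text
time_s: 12.9
ee_pos: [0.6238, 0.0455, 0.0865]
eef_rot: [-0.061, 0.998, -0.0, 0.0]
contact_force: [-5.2, -2.0, 8.3]
width: 0.0608
```

apply_moves([
  [0,0,0],
  [0,0,0],
  [0,0,0],
  [0,0,0],
  [0,0,0],
], twist=[0,0,0,0,0], hand=60)

```text
time_s: 13.32
ee_pos: [0.6236, 0.0454, 0.0852]
eef_rot: [-0.061, 0.998, 0.0, -0.0]
contact_force: [-0.6, 0.1, 0.2]
width: 0.0654
```

apply_moves([
  [0,0,-5],
  [0,0,-10],
  [0,0,-35],
  [0,0,-40],
  [0,0,-40],
  [0,0,0],
], twist=[0,0,0,0,0,0], hand=0)

```text
time_s: 13.82
ee_pos: [0.6266, 0.0475, 0.2253]
eef_rot: [-0.062, 0.998, 0.001, 0.006]
contact_force: [1.1, 1.6, 1.2]
width: 0.0854
```

```bash
cat > i.py <<'E'
from h import *
s=robot.sense(); print(s["ee_pos"].round(4),s["eef_rot"].round(4),s["contact_force"].round(1),s["width"])
a=cam("wrist"); b=cam("top"); c=cam("side")
A=cv2.resize(b["pixels"][130:280,190:390,::-1],(600,450),interpolation=cv2.INTER_CUBIC)
B=cv2.resize(c["pixels"][200:320,160:400,::-1],(600,300),interpolation=cv2.INTER_CUBIC)
cv2.imwrite("pics/c5.png",cv2.resize(np.vstack([A,B]),None,fx=.8,fy=.8))
u=np.array([np.cos(np.radians(7.3)),np.sin(np.radians(7.3))]); w=np.array([-u[1],u[0]]); p=np.array([.6343,.0463])
for im in (a,b,c):
    h=cv2.cvtColor(im["pixels"],cv2.COLOR_RGB2HSV); P=im["P"]
    m=(h[...,1]>110)&((h[...,0]<6)|(h[...,0]>172))&(h[...,2]>150)&(P[...,2]>.1)&(P[...,2]<.125)&im["ok"]&(np.hypot(P[...,0]-.63,P[...,1]-.046)<.12)
    q=P[m]
    if len(q)>50:
        r=cv2.minAreaRect((q[:,:2]*1000).astype(np.float32)); print("block",m.sum(),np.round(r[0],1),np.round(r[1],1),round(r[2],1),"along",np.percentile((q[:,:2]-p)@u,[1,99]).round(4),"across",np.percentile((q[:,:2]-p)@w,[1,99]).round(4),"z",np.percentile(q[:,2],[2,50,98]).round(4))
    m=im["ok"]&(h[...,2]<60)&(P[...,2]>.06)&(P[...,2]<.1)&(abs((P[...,:2]-p)@u+.15)<.03)&(abs((P[...,:2]-p)@w)<.08)
    q=P[m]; 
    if len(q)>30:
        r=cv2.minAreaRect((q[:,:2]*1000).astype(np.float32)); print("bar",len(q),np.round(r[0],1),np.round(r[1],1),round(r[2],1),q[:,2].max())
E
python3 i.py
```

```text
[0.6266 0.0475 0.2253] [-6.150e-02  9.981e-01  9.000e-04  6.200e-03] [1.1 1.6 1.2] 0.08538248910155932
block 10844 [624.3  45.5] [116.1  58. ] 6.9 along [-0.0672  0.0467] across [-0.0279  0.0289] z [0.109  0.1104 0.1118]
bar 3047 [480.1  27.3] [ 11.6 115.1] 7.0 0.08507693743241374
block 652 [626.3  44.2] [116.5  59.6] 6.5 along [-0.0654  0.0478] across [-0.0293  0.0272] z [0.1066 0.1086 0.1107]
bar 106 [477.7  31.2] [  6.7 112.4] 7.2 0.0828507741372917
```

View pics/c5.png

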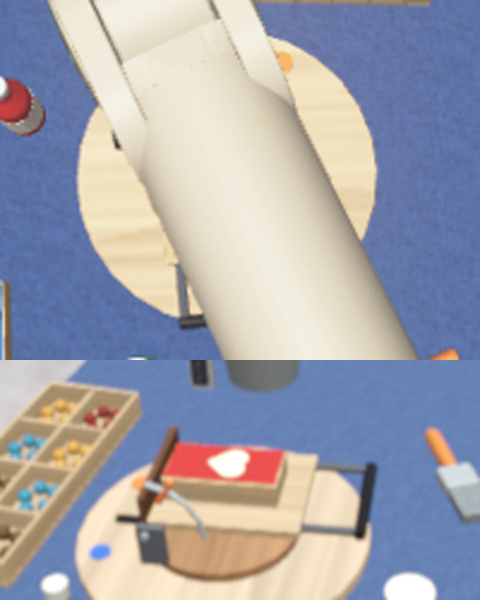

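Block is on the board (along −68…+50 mm, ledge at about 58, yaw within 0.3°) and released. The side crop shows it flat, face up, next to the ledge. Now over to the bar.

apply_moves([
  [36,0,0],
  [36,0,0],
  [36,0,0],
  [37,0,0],
  [0,0,0],
  [0,0,0],
  [0,0,0],
  [0,0,0],
  [0,0,0],
  [0,0,0],
  [0,0,0],
  [0,0,0],
], twist=[0,0,0,0,7,7,7,7,7,7,7,7], hand=105)

```text
time_s: 14.97
ee_pos: [0.4788, 0.0273, 0.2142]
eef_rot: [0.417, 0.909, -0.0, -0.001]
contact_force: [0.2, -0.7, 0.4]
width: 0.0505
```

apply_moves([
  [0,0,0],
  [0,0,0],
  [0,0,0],
  [0,0,0],
  [0,0,0],
  [0,0,0],
], twist=[7,7,7,7,6,0])

```text
time_s: 15.47
ee_pos: [0.4789, 0.0274, 0.2143]
eef_rot: [0.664, 0.747, -0.001, -0.001]
contact_force: [0.2, -0.1, -0.0]
width: 0.0499
```

```bash
cat > j.py <<'E'
from h import *
s=robot.sense(); print(s["ee_pos"].round(4),s["eef_rot"].round(4),s["contact_force"].round(1),s["width"],s["joint_positions"].round(2))
a=cam("wrist"); b=cam("top")
for im in (a,b):
    h=cv2.cvtColor(im["pixels"],cv2.COLOR_RGB2HSV); P=im["P"]
    m=im["ok"]&(h[...,2]<75)&(P[...,2]>.06)&(P[...,2]<.1)&(abs(P[...,0]-.48)<.03)&(abs(P[...,1]-.028)<.08)
    q=P[m]; 
    if len(q)>30:
        r=cv2.minAreaRect((q[:,:2]*1000).astype(np.float32)); print("bar",len(q),np.round(r[0],1),np.round(r[1],1),round(r[2],1),q[:,2].max())
P,px=b["P"],b["pixels"]; h=cv2.cvtColor(px,cv2.COLOR_RGB2HSV); p=np.array([.633,.0457]); R=np.hypot(P[...,0]-p[0],P[...,1]-p[1])
for n,mm in [("orange",(h[...,0]<20)&(h[...,1]>120)&(h[...,2]>150)),("black",h[...,2]<80)]:
    m=mm&b["ok"]&(R>.09)&(R<.15)&(P[...,0]>.68)&(P[...,2]>.012)&(P[...,2]<.04); k,l,st,ce=cv2.connectedComponentsWithStats(m.astype(np.uint8))
    for i in range(1,k):
        if st[i,4]>5: q=P[l==i]; c=q.mean(0); print(n,st[i],c.round(4),"R",np.hypot(*(c[:2]-p)).round(4),"ang",np.degrees(np.arctan2(*(c[:2]-p)[::-1])).round(2))
E
python3 j.py
```

```text
[0.4789 0.0274 0.2143] [ 6.643e-01  7.474e-01 -7.000e-04 -8.000e-04] [ 0.2 -0.1 -0. ] 0.04992744570231647 [ 0.75  0.18 -0.97  1.75  0.15  1.3  -0.13]
bar 2556 [478.6  27.4] [ 13.7 115.6] 7.6 0.0845583136360471
orange [303 152   9   9  61] [ 0.7573 -0.0101  0.0186] R 0.1362 ang -24.16
```

apply_moves([
  [0,0,38],
  [0,0,38],
  [0,0,38],
  [0,0,26],
  [0,0,12],
  [0,0,5],
  [0,0,0],
], twist=[0,0,0,0,0,0,0])

```text
time_s: 16.15
ee_pos: [0.4795, 0.0278, 0.058]
eef_rot: [0.662, 0.75, -0.0, -0.001]
contact_force: [0.2, -0.1, 0.7]
width: 0.0503
```

apply_moves([
  [0,0,0],
  [0,0,0],
  [0,0,0],
  [0,0,0],
  [0,0,0],
  [0,0,0],
], twist=[0,0,0,0,0,0], hand=255)

```text
time_s: 16.65
ee_pos: [0.4795, 0.0275, 0.0598]
eef_rot: [0.662, 0.749, -0.001, 0.0]
contact_force: [-7.0, -1.2, 12.1]
width: 0.012
```

apply_moves([
  [0,0.5,-10],
  [0,1,-10],
  [0,1.5,-10],
  [0,2,-9.5],
  [0,2.3,-9],
], twist=[0,0,0,0,0])

```text
time_s: 17.07
ee_pos: [0.4855, 0.0282, 0.1073]
eef_rot: [0.662, 0.749, -0.001, -0.001]
contact_force: [-5.1, -0.4, -7.4]
width: 0.012
```

apply_moves([
  [11.6,0.5,0],
  [11.6,0.5,0],
  [11.6,0.4,0],
  [11.6,0.5,0],
  [11.6,0.4,0],
  [11.6,0.5,0],
  [11.6,0.4,0],
  [0,0,0],
], twist=[4.5,4.5,4.5,4.5,4.5,4.5,4.5,0])

```text
time_s: 17.73
ee_pos: [0.4992, 0.1108, 0.108]
eef_rot: [0.841, 0.541, 0.001, -0.001]
contact_force: [-7.0, 2.4, 4.3]
width: 0.0119
```

```bash
cat > k.py <<'E'
from h import *
s=robot.sense(); q=s["eef_rot"]; print(s["ee_pos"].round(4),"yaw",np.degrees(2*np.arctan2(q[1],q[0])).round(2),s["contact_force"].round(1),s["width"])
b=cam("top"); c=cam("side"); robot_im=cam("wrist")
A=cv2.resize(b["pixels"][130:280,190:390,::-1],(600,450),interpolation=cv2.INTER_CUBIC)
B=cv2.resize(c["pixels"][170:320,160:400,::-1],(600,375),interpolation=cv2.INTER_CUBIC)
import sys
cv2.imwrite("pics/%s.png"%sys.argv[1],cv2.resize(np.vstack([A,B]),None,fx=.72,fy=.72))
p=np.array([.633,.0457])
for n,im in [("top",b),("side",c)]:
    P,px=im["P"],im["pixels"]; h=cv2.cvtColor(px,cv2.COLOR_RGB2HSV); R=np.hypot(P[...,0]-p[0],P[...,1]-p[1])
    for t,mm in [("orange",(h[...,0]<20)&(h[...,1]>130)&(h[...,2]>170)),("black",h[...,2]<70)]:
        m=mm&im["ok"]&(R>.085)&(R<.15)&(P[...,0]>.68)&(P[...,2]>.01)&(P[...,2]<.04); k,l,st,ce=cv2.connectedComponentsWithStats(m.astype(np.uint8))
        for i in range(1,k):
            if st[i,4]>8: q=P[l==i]; cc=q.mean(0); print(n,t,st[i],cc.round(4),"R",np.hypot(*(cc[:2]-p)).round(4),"ang",np.degrees(np.arctan2(*(cc[:2]-p)[::-1])).round(2))
E
python3 k.py c6
```

```text
[0.4992 0.1108 0.108 ] yaw 65.47 [-7.   2.4  4.3] 0.011866892148378163
top orange [304 152   8   9  44] [ 0.7569 -0.01    0.0184] R 0.1359 ang -24.2
```

View pics/c6.png

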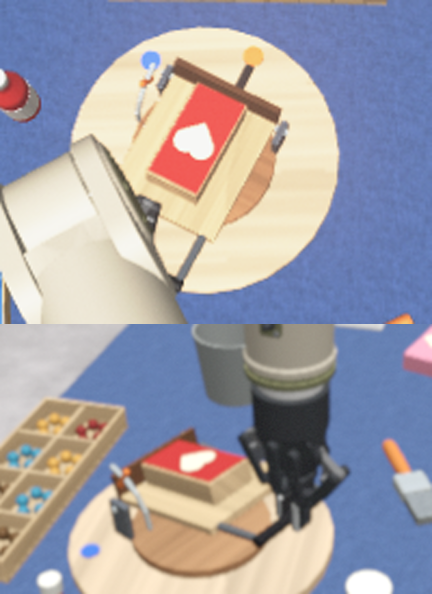

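Pointer at crop (247,75) points at the orange dot (253,57); block still lies square on the board. One quick numeric check of the pointer before raising.

```bash
cat > l.py <<'E'
from h import *
im=cam("top"); P,px=im["P"],im["pixels"]; h=cv2.cvtColor(px,cv2.COLOR_RGB2HSV)
R=np.hypot(P[...,0]-.633,P[...,1]-.0457)
m=im["ok"]&(h[...,2]<120)&(R>.085)&(R<.128)&(P[...,0]>.7)&(P[...,1]<.03)&(P[...,2]<.05)
k,l,st,ce=cv2.connectedComponentsWithStats(m.astype(np.uint8))
for i in range(1,k):
    if st[i,4]>4: q=P[l==i]; c=q.mean(0); print(st[i],c.round(4),q[:,2].min().round(3),[np.degrees(np.arctan2(c[1]-y,c[0]-x)).round(2) for x,y in [(.633,.0457),(.6343,.0463)]])
print([np.degrees(np.arctan2(-.010-y,.757-x)).round(2) for x,y in [(.633,.0457),(.6343,.0463)]])
bx=P[(h[...,1]>110)&((h[...,0]<6)|(h[...,0]>172))&(h[...,2]>150)&(P[...,2]>.1)&im["ok"]&(R<.1)]
c=bx.mean(0);U=np.linalg.svd(bx-c,full_matrices=False)[2]; print("block axis yaw",np.degrees(np.arctan2(U[0,1],U[0,0])),"n tilt",np.degrees(np.arccos(abs(U[2,2]))),c)
E
python3 l.py
```

```text
[300 160   7  11  29] [ 7.308e-01 -3.000e-04  2.470e-02] 0.019 [np.float64(-25.19), np.float64(-25.77)]
[np.float64(-24.19), np.float64(-24.65)]
block axis yaw 154.8832362921971 n tilt 12.524446961837858 [0.63695129 0.04467283 0.12214173]
```

apply_moves([
  [-1.3,0,0],
  [0,2.6,-9],
  [0,3,-8.9],
  [0,3.4,-8.8],
  [0,3.8,-8.6],
  [0,4.1,-8.4],
  [0,4.5,-8.3],
  [0,4.9,-8],
  [0,5.2,-7.8],
  [0,5.6,-7.6],
  [0,5.9,-7.3],
], twist=[-0.5,0,0,0,0,0,0,0,0,0,0])

```text
time_s: 18.85
ee_pos: [0.5332, 0.0924, 0.1903]
eef_rot: [0.836, 0.548, -0.003, -0.003]
contact_force: [-24.9, 6.3, 9.3]
width: 0.0117
```

apply_moves([
  [0,6.2,-7.1],
  [0,6.5,-6.8],
  [0,6.8,-6.5],
  [0,7.1,-6.2],
  [0,7.3,-5.9],
  [0,7.6,-5.6],
  [0,7.8,-5.2],
  [0,0,0],
], twist=[0,0,0,0,0,0,0,0])

```text
time_s: 19.52
ee_pos: [0.5804, 0.0734, 0.2394]
eef_rot: [0.837, 0.548, 0.0, -0.002]
contact_force: [-32.9, 3.5, 40.3]
width: 0.0118
```

```bash
cat > m.py <<'E'
from h import *
import sys
s=robot.sense(); q=s["eef_rot"]; print(s["time_s"],s["ee_pos"].round(4),"yaw",np.degrees(2*np.arctan2(q[1],q[0])).round(2),s["contact_force"].round(1),s["width"])
b=cam("top"); c=cam("side")
A=cv2.resize(b["pixels"][130:280,190:390,::-1],(600,450),interpolation=cv2.INTER_CUBIC)
B=cv2.resize(c["pixels"][150:320,140:380,::-1],(600,425),interpolation=cv2.INTER_CUBIC)
cv2.imwrite("pics/%s.png"%sys.argv[1],cv2.resize(np.vstack([A,B]),None,fx=.68,fy=.68))
def fit(q,n):
    for _ in range(4):
        c=q.mean(0); U=np.linalg.svd(q-c,full_matrices=False)[2]; q=q[np.abs((q-c)@U[2])<.004]
    N=U[2]*np.sign(U[2,2]); print(n,len(q),c.round(4),"tilt",np.degrees(np.arccos(N[2])).round(2),"face yaw",np.degrees(np.arctan2(N[1],N[0])).round(2),"axis yaw",np.degrees(np.arctan2(U[0,1],U[0,0])).round(1))
for n,im in [("top",b),("side",c)]:
    P,px=im["P"],im["pixels"]; h=cv2.cvtColor(px,cv2.COLOR_RGB2HSV); R=np.hypot(P[...,0]-.633,P[...,1]-.0457)
    red=(h[...,1]>110)&((h[...,0]<6)|(h[...,0]>172))&(h[...,2]>110)&(P[...,2]>.08)&im["ok"]&(R<.14)
    red=cv2.erode(red.astype(np.uint8),np.ones((2,2)))>0
    if red.sum()>30: fit(P[red],n+" block")
    p=np.array([.633,.0457])
    for t,mm in [("orange",(h[...,0]<20)&(h[...,1]>130)&(h[...,2]>170)),("black",h[...,2]<120)]:
        m=mm&im["ok"]&(R>.085)&(R<(.128 if t=="black" else .15))&(P[...,0]>.7)&(P[...,1]<.03)&(P[...,2]<.05)&(P[...,2]>.01); k,l,st,ce=cv2.connectedComponentsWithStats(m.astype(np.uint8))
        for i in range(1,k):
            if st[i,4]>8: q=P[l==i]; cc=q.mean(0); print(n,t,st[i],cc.round(4),"ang",np.degrees(np.arctan2(*(cc[:2]-p)[::-1])).round(2))
E
python3 m.py c7
```

```text
19.5167 [0.5804 0.0734 0.2394] yaw 66.44 [-32.9   3.5  40.3] 0.011835645841206758
top block 276 [0.6858 0.0175 0.1391] tilt 54.92 face yaw -25.85 axis yaw 158.9
top orange [303 152   9   9  62] [ 0.7571 -0.0101  0.0185] ang -24.19
top black [303 161   4   5  15] [ 0.7363 -0.0049  0.0253] ang -26.09
```

View pics/c7.png

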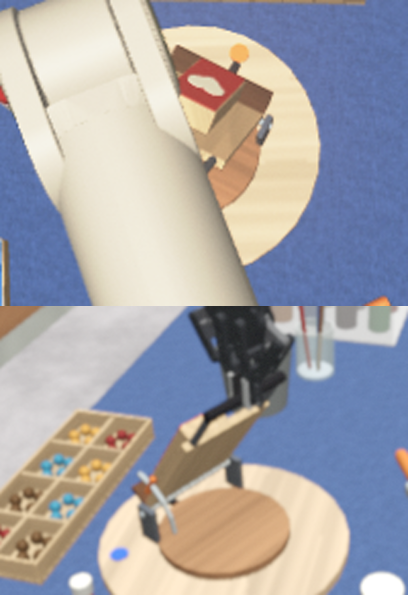

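The arc command runs 6 mm too close to the hinge: 50 N, pushed outward. I'll relieve it radially, then measure.

apply_moves([
  [0,-1.5,-2.5],
  [0,-1.5,-2.5],
  [0,0,0],
], twist=[0,0,0])

```text
time_s: 19.87
ee_pos: [0.5796, 0.0716, 0.2402]
eef_rot: [0.838, 0.546, 0.001, -0.0]
contact_force: [-10.0, 1.9, 8.8]
width: 0.0114
```

```bash
python3 m.py c8; cat > n.py <<'E'
from h import *
im=cam("top"); print("pivot px",proj(im,[[.633,.0457,.018],[.6343,.0463,.018],[.757,-.0102,.02]]).round(2))
c=cv2.resize(im["pixels"][140:220,270:350,::-1],None,fx=6,fy=6,interpolation=cv2.INTER_CUBIC); 
w=cam("wrist"); cv2.imwrite("pics/c9.png",cv2.resize(np.hstack([c,w["pixels"][...,::-1]]),None,fx=.7,fy=.7))
E
python3 n.py
```

```text
19.8667 [0.5796 0.0716 0.2402] yaw 66.24 [-10.    1.9   8.8] 0.011416862000929373
top block 258 [0.6861 0.0173 0.1387] tilt 54.89 face yaw -24.56 axis yaw 160.3
top orange [303 152   9   9  61] [ 0.7573 -0.0101  0.0186] ang -24.16
top black [302 160   5   6  15] [ 0.7376 -0.0028  0.0247] ang -24.86
pivot px [[283.9  202.86]
 [283.68 202.35]
 [306.91 155.62]]
```

View pics/c9.png

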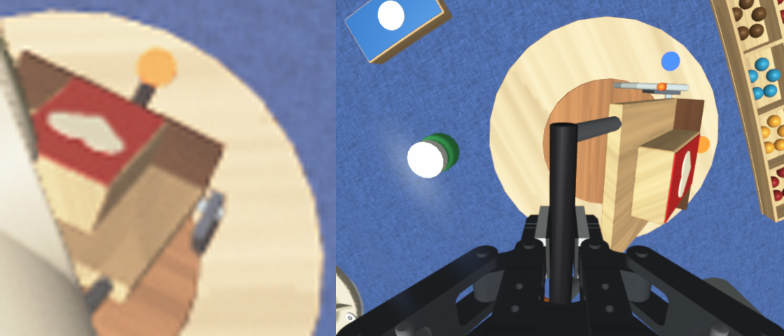

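Pointer lies on the line to the orange dot within about 1° (crop (147,95) → dot (157,67)); block rests on the board. Now measuring the tilt from the bar height and the block plane.

```bash
cat > o.py <<'E'
from h import *
w=cam("wrist"); P=w["P"]; s=robot.sense(); print(s["ee_pos"].round(4),s["contact_force"].round(1))
q=P[185:290,295:330].reshape(-1,3)  # bar in wrist px (crop/0.7 minus 480)
h=cv2.cvtColor(w["pixels"],cv2.COLOR_RGB2HSV)
m=w["ok"]&(h[...,2]<75)&(P[...,2]>.2)&(P[...,2]<.3); m[320:]=0; m[:,:280]=0; m[:,350:]=0
k,l,st,ce=cv2.connectedComponentsWithStats(m.astype(np.uint8))
for i in range(1,k):
    if st[i,4]>200:
        q=P[l==i]; z=np.percentile(q[:,2],[50,90,97]); print(st[i],q.min(0).round(3),q.max(0).round(3),z.round(4),"tilt",np.degrees(np.arcsin((z[2]-.007-.07)/.215)).round(1))
# block: red face & board back/side planes, 3D
c=P[...,:2]-np.array([.633,.0457]); u=np.array([np.cos(np.radians(-24.5)),np.sin(np.radians(-24.5))])
red=w["ok"]&(h[...,1]>110)&((h[...,0]<6)|(h[...,0]>172))&(h[...,2]>110)&(P[...,2]>.08)&(np.hypot(*np.moveaxis(c,-1,0))<.15)
q=P[red]
for _ in range(4):
    cc=q.mean(0); U=np.linalg.svd(q-cc,full_matrices=False)[2]; q=q[np.abs((q-cc)@U[2])<.003]
N=U[2]*np.sign(U[2,2]); print("red",len(q),"tilt",np.degrees(np.arccos(N[2])).round(2),"yaw",np.degrees(np.arctan2(N[1],N[0])).round(2))
# wood upper edge region: profile line of board+block side (a,z)
wood=w["ok"]&(h[...,0]>8)&(h[...,0]<28)&(h[...,1]>40)&(h[...,1]<160)&(P[...,2]>.1)
a=(c@u)[wood]; z=P[wood][:,2]; pts=np.c_[a,z].astype(np.float32)*1000; print("wood",len(pts),np.percentile(pts,[1,50,99],axis=0).round(1).tolist(),cv2.minAreaRect(pts))
E
python3 o.py
```

```text
[0.5796 0.0716 0.2402] [-11.1   2.3   9. ]
[ 301  175   49  145 5478] [0.576 0.074 0.237] [0.611 0.126 0.265] [0.2552 0.2565 0.2572] tilt 57.0
red 2083 tilt 54.91 yaw -24.73
wood 19222 [[-65.3, 105.8], [1.1, 184.1], [62.3, 250.9]] ((-26.81998062133789, 211.17849731445312), (70.18965911865234, 307.8147888183594), 33.094608306884766)
```

apply_moves([
  [-0.6,3.2,-3.3],
  [0,3.6,-2.8],
  [0,3.7,-2.6],
  [0,3.9,-2.3],
  [0,0,0],
  [0,0,0],
], twist=[-0.7,0,0,0,0,0])

```text
time_s: 20.62
ee_pos: [0.5932, 0.0645, 0.2502]
eef_rot: [0.834, 0.551, 0.001, -0.0]
contact_force: [-3.6, 1.2, 2.0]
width: 0.0119
```

```bash
python3 o.py; python3 m.py c10
```

```text
[0.5932 0.0645 0.2501] [-4.4  1.5  3.8]
[ 301  174   49  146 5558] [0.589 0.066 0.243] [0.624 0.12  0.276] [0.2646 0.2659 0.2666] tilt 61.9
red 1464 tilt 59.57 yaw -23.84
wood 17003 [[-51.7, 106.8], [10.4, 188.4], [66.2, 260.3]] ((-10.129148483276367, 196.394287109375), (76.30033874511719, 261.9461669921875), 30.036609649658203)
20.6667 [0.5932 0.0645 0.2501] yaw 66.87 [-4.4  1.5  3.8] 0.011892029923708644
top block 155 [0.6936 0.0125 0.1335] tilt 59.75 face yaw -24.17 axis yaw 176.6
top orange [303 152   9   9  60] [ 0.7573 -0.0101  0.019 ] ang -24.18
top black [301 160   5   5  14] [ 0.7391 -0.0009  0.0246] ang -23.71
```

apply_moves([
  [0,0,0],
  [0,0,0],
  [0,0,0],
  [0,0,0],
], twist=[0,0,0,0], hand=140)

```text
time_s: 21.1
ee_pos: [0.5936, 0.0637, 0.2492]
eef_rot: [0.835, 0.55, 0.0, 0.0]
contact_force: [-0.8, 0.1, -0.1]
width: 0.0383
```

apply_moves([
  [0,0,-8],
  [0,0,-15],
  [0,0,-25],
  [0,0,-30],
  [0,-35,0],
  [0,-35,0],
  [0,-35,0],
  [0,-35,0],
  [0,0,0],
], twist=[0,0,0,0,0,0,0,0,0])

```text
time_s: 21.85
ee_pos: [0.4596, 0.1245, 0.3285]
eef_rot: [0.833, 0.553, 0.0, 0.001]
contact_force: [0.2, 1.1, 1.0]
width: 0.0387
```

```bash
python3 m.py c11; python3 o.py
```

```text
21.85 [0.4596 0.1245 0.3285] yaw 67.2 [0.2 1.1 1. ] 0.03865720923917979
top block 211 [0.6912 0.02   0.1426] tilt 59.72 face yaw -24.18 axis yaw 155.9
top orange [303 152   9   9  60] [ 0.7572 -0.0102  0.019 ] ang -24.24
top black [301 160   5   5  15] [ 0.7393 -0.0012  0.0249] ang -23.81
[0.4648 0.1192 0.3278] [ 0.1 -0.3 -0.1]
red 80 tilt 51.81 yaw -23.85
wood 4649 [[-548.8, 102.8], [17.3, 186.7], [58.4, 264.1]] ((-246.80548095703125, 231.44424438476562), (661.59814453125, 261.8821716308594), 0.11106828600168228)
```

View pics/c11.png

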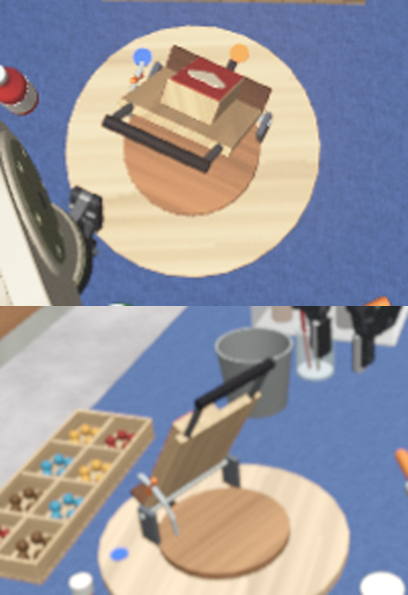

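Top crop: the pointer points at the orange dot (239,53) and the board is up with the block on it. The arm is clear. Last numeric check: is the block against the ledge, and are the bystanders in place?

```bash
cat > p.py <<'E'
from h import *
b=cam("top"); P,px=b["P"],b["pixels"]; h=cv2.cvtColor(px,cv2.COLOR_RGB2HSV)
y,t=np.radians(-24.0),np.radians(60); u=np.array([np.cos(y),np.sin(y),0]); Z=np.array([0,0,1.]); n=np.sin(t)*u+np.cos(t)*Z; x=np.cos(t)*u-np.sin(t)*Z; v=np.cross(n,x)
L=np.array([.633,.0457,.07])+.06*u+.01*n
Q=np.stack([(P-L)@x,(P-L)@v,(P-L)@n],-1)*1000
red=b["ok"]&(h[...,1]>110)&((h[...,0]<6)|(h[...,0]>172))&(h[...,2]>100)&(np.abs(Q[...,2]-30)<8)&(np.abs(Q[...,1])<60)&(Q[...,0]>-160)&(Q[...,0]<20)&(px[...,0]>140)
q=Q[red]; print("block face in board frame (x,y,z) pcts",len(q),np.percentile(q,[1,50,99],axis=0).round(1).tolist())
br=b["ok"]&(h[...,2]<130)&(h[...,1]>70)&(np.abs(Q[...,1])<70)&(Q[...,0]>-10)&(Q[...,0]<20)&(Q[...,2]>5)&(Q[...,2]<40)
print("ledge",br.sum(),np.percentile(Q[br],[2,50,98],axis=0).round(1).tolist())
bo=b["ok"]&(np.abs(Q[...,2])<8)&(np.abs(Q[...,1])<75)&(Q[...,0]>-175)&(Q[...,0]<-135); print("board top",np.percentile(Q[bo],[1,50,99],axis=0).round(1).tolist())
for o in ["moon_block","red_bottle","yellow_bottle","pail","brush_jar","paint_pot","flat_brush"]:
    for d in robot.masks_of("side",o)[:1]: m=d["pixels"]; print(o,d["pixel"])
    for d in robot.masks_of("top",o)[:1]: m=d["pixels"]; print("   top",d["pixel"])
E
python3 p.py
```

```text
block face in board frame (x,y,z) pcts 291 [[-115.4, -26.1, 27.6], [-61.0, 1.5, 29.5], [6.6, 30.1, 30.8]]
ledge 230 [[-4.1, -61.9, 5.7], [1.1, -33.7, 18.6], [7.1, 61.7, 28.2]]
board top [[-172.8, -63.9, -7.7], [-151.9, 0.2, -1.6], [-135.2, 64.2, 0.2]]
moon_block [399.2, 319.7]
   top [188.7, 276.6]
red_bottle [339.9, 191.8]
   top [174.8, 195.5]
yellow_bottle [394.9, 170.9]
   top [189.5, 279.5]
pail [181.8, 293.8]
   top [172.7, 425.0]
brush_jar [182.0, 320.3]
   top [202.5, 476.3]
paint_pot [328.4, 366.8]
   top [286.1, 251.3]
flat_brush [262.1, 392.4]
   top [294.1, 343.5]
```

```bash
python3 -c "
from station import robot
print(robot.close_job())"
```

```text
the job is handed in; nothing more can be done
None
```

The job is done and handed in at about 23 s of the 61 s allowed. The heart block rests on the ledge, the easel's pointer is on the orange dot, and the board stands at about 60°.

**What I did:**
- I pushed the bar down so the board was nearly level, because the tool can only point straight down.
- I gripped the red heart block, turned it half round so the heart sits upright, laid it flat close to the ledge and let go.
- I then pinched the bar, turned the easel about 31° clockwise, raised the board and backed the arm away.

**Last checks:**
- **Pointer:** it reads −23.8° and the block's face −24.2°, against −24.2° for the orange dot.
- **Tilt:** the block's face plane gives 59.7°. The bar's height gave 61.9° just before I let go; that estimate had read about 2° higher at the two previous checks, so I trusted the plane.
- **Block:** it is centred to about 2 mm. Its upper end is about 117 mm above the ledge, so its 120 mm length reaches the ledge.
- **Bystanders:** all seven read where they started, to within a few pixels, in the side camera, except the brush jar and pail. Those two shifted 7 to 10 px there with the gripper partly in view, but matched within 4 px in the top camera. In the top camera the moon block and yellow bottle were reported on the easel, which I take as misreads since the side camera shows them unmoved.

While raising the board, my path ran about 6 mm too close to the hinge and the wrist force reached about 52 N, under the 120 N limit. I eased it off before finishing the lift.

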